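Open the child-locked counter cupboard

ROBOT

A 6-joint arm with a two-finger parallel gripper is mounted at the origin on the work surface. World frame = base frame: x ahead of the robot, y to its left, z up, the work surface at z = 0. Lengths are in m, angles in rad, forces in N, time in s.
With the tool pointing down it reaches from about 0.35 to 0.875 m from the base axis. Payload 4.2 kg.
Tool frame: the origin (TCP) lies on the front face of the gripper's body, between the roots of the fingers; the fingertips stand 73 mm ahead of it and the grasp point (between the pads) lies 54 mm ahead of it (manip.grip_depth is the distance from the TCP to the grasp point, in m); z points along the fingers, y is the direction in which the jaws open and shut (so a half turn about z gives the same grasp; the last joint's range is limited). The gripper opens to 85 mm and grips with 20 to 120 N. Pads are 22 mm wide; open, the fingers measure 114 mm over their backs; the gripper's body (76 mm by 85 mm) begins 54 mm behind the grasp point. The pads swing forward as they close: fully open they stand 13 mm farther back than shut.
Start: joints at [1.441, 0.385, 0.008, 0, -1.194, -0.259], TCP at [0.237, 0.578, 0.304] pointing down, gripper open.
Joint ranges: [-3.14, 3.14], [-1.21, 2.06], [-1.07, 1.41], [-3.16, 2.05], [-2.99, -0.16], [-3.1, 3.1]. Speed limits (rad/s): [2.79, 2.79, 3.14, 3.14, 3.14, 3.14].

INTERFACE

Orientations are given as [roll, pitch, yaw] about the fixed x, y, z axes, in that order (R = Rz(yaw) Ry(pitch) Rx(roll)).
In Python, from bench import status, viewer, finish_job, trace, landmark_of, manip gives the robot as it stands. The module is installed in compiled form; this text tells all that it offers.
- The arm moves only by the tool apply_moves, never from a script. Its argument "increments" is a list of rows, each a list of 7 numbers: the shift along the world's x, y, z in cm, then the turn, a rotation vector about the world's x, y, z in degrees, then the closure, from 0 (fully open) to 1 (shut). A call has 1 to 5 rows; each row shifts and turns the commanded pose from where the row before left it; what a row does not reach is not made up. A row lasts 1/10 s, in which the tool goes at most 50 mm and 8.59 degrees, less where a joint would pass 70% of its speed; a pose out of reach is approached as far as the arm can. A call with a gripper value outside its range is refused whole. The fingers move at their own pace and stop on an object; "newtons" is the grip in N (left out, the last holds). Time passes only in rows, so rows that do not move let the fingers close. It gives the time, the measured TCP pose, the force and the opening at its end, in the units of the state.
- status.observe(): the state, without advancing time (a new reading comes with each control period).
- viewer.read_camera(name): name is "scene" or "top" or "wrist"; returns a dict with "color" (480x640x3 uint8, red, green, blue), "z_map" (480x640 float32, m along the optical axis (not along the pixel's ray), 0 where there is no reading), "camera_matrix" (3x3 intrinsics, pixels), "R" (3x3) and "t" (3): a world point X has camera coordinates R X + t. Camera axes: x right, y down, z forward; pixel columns grow to the right and rows downward; lengths in m; the calibration is good to about 2 mm. A picture is of the moment at which its call begins.
- finish_job(): hands the job in, once; it reports no verdict.
Trained networks look in a picture, given as the dict that the camera call returned (one of the last four; its "shot" number tells which), for a name from the list of things; names that differ only in an ending like _2 or _b are one class to them, and where a whole thing is asked for, a point or a joint stands for the part that bears it (a point fixed in the world has none). Each returns a list of dicts, best first, with "conf" (0 to 1); they miss things now and then, are a little off and sometimes report something else, mostly with a low value. They report only what shows in the picture. A call takes as long as a camera call.
- trace(picture, thing): "region" (480x640 bool, what is visible of it).
- landmark_of(picture, thing): "centre" ([x, y, z] in m, in the coordinates of the camera as it stood for that picture, good to about 4 mm: a listed point, or the origin of a listed thing).
The state is a dict: "t": time; "qpos": joint angles; "dq": joint speeds; "joint_efforts": joint torques, N m; "tool_pos": TCP position; "orientation": TCP orientation; "contact_force": force on the tool from outside, world axes, zero at the start; "torque": the same for the moment, N m; "finger_gap": finger opening in m.
Only numpy, scipy, OpenCV 4.12 (cv2) and the standard library are available. Lean on these libraries where they do the work, as an engineer would, in place of code of your own. Each camera call takes 0.05 s, during which the arm holds its last target. There are 200 camera calls.

TASK

The small dark-wood cupboard on the counter has a child-safety catch that lets its door come only a little ajar. Reach down from above through the gap behind the door, press the white catch tongue down and, while it is down, pull the door open to at least 60 degrees, then take the hand away and leave it open. Leave the white-painted cupboard latched as it is, and do not knock over or push away the glass oil bottle and the potted moss ball.

Things in the scene. Friction and masses are not known exactly. Their poses are not given: they have to be found in the camera images.
- walnut_catch (a point): Press point on the flat top of the white catch tongue behind the dark-wood door, 178 mm up, 20 mm below the door's top. Axes turn with the door: z up, y along it to the hinge, x square to it, inward. Pressable x -24..+38, y -22..+22 mm. Door's inner face at x -25 mm. Sprung straight down: 3 N to start, 7 N at the 17 mm stop; door is free from 7 mm down (aim at 12). It travels with the door.
- walnut_hinge (a point): Point on the vertical hinge line of the dark-wood door, at the height of its top edge (198 mm), in the plane of its inner face; axes as the catch's. The catch point is 175 mm along the door from it (y -175 mm) and 25 mm inward (x +25 mm). Door 240 mm wide, 15 mm thick. Fingertips in the gap that press the tongue can push the inner face open; past 35 degrees the tongue may be let go.
- walnut_door (a joint): Door of the dark-wood cupboard (240 wide, 160 deep, 200 mm high, fixed on the counter; brass knob). Angle in rad, 0 shut, growing as it swings towards the robot, clockwise from above, hinge at its left seen from the robot. Starts ajar at about 0.3, with 46 to 58 mm between its inner face and the cupboard at the catch, which stops it at 0.33. End stop 1.75. Friction holds it where it is left.
- white_door (a joint): Door angle in rad of the other cupboard, the same in shape and size but painted white, also ajar on its own catch. It is to stay latched.
- oil_bottle: Clear glass oil bottle with a steel pourer, 76 mm across, 170 mm tall, standing loose on the counter beside a cupboard. Origin at the centre of its underside.
- moss_pot: Green moss ball in a terracotta pot, 66 mm across, 130 mm tall, standing loose on the counter beside a cupboard. Origin at the centre of its underside.

How it is judged:
By the outcome, as a careful person would: the job done as asked, in the order asked, and still so for the second after the job is handed in, with the robot touching nothing.
It also fails if it takes over 32 s, if anything falls off the work surface, if the arm or the gripper's body presses on something with over 40 N, if the wrist force passes 120 N, or if a joint passes its speed limit or range.

## Working session

There is one attempt and no reset: what is moved stays moved. The work goes in short steps, Python scripts to look and compute and a tool call to move; the robot and the scene stay as the last step left them, time stands still between calls to the robot, and variables do not carry over. Pictures are saved under pics/ and viewed, about 8 in all and at most 12, crops included, and the job is handed in when it is done.

Besides the shell and the picture viewer there is one more tool, called after "Request:" as name([rows], argument=value, ...), one row to a line, values as JSON. apply_moves: Moves the arm, as the interface text tells. Its arguments: {"type":"object","properties":{"increments":{"type":"array","items":{"type":"array","items":{"type":"number"}}},"newtons":{"type":"number"}},"required":["increments"]}

```bash
mkdir -p pics; cat > h.py <<'E'
from bench import status, viewer, finish_job, trace, landmark_of, manip
import numpy as np, cv2
def W(p,c): return p['R'].T@(np.array(c)-p['t'])
def lm(p,n):
    for d in landmark_of(p,n)[:3]: print(n,round(d['conf'],2),W(p,d['centre']).round(3))
E
python3 - <<'E'
from h import *
s=status.observe();print(s)
ims=[]
for c in ['scene','top']:
    p=viewer.read_camera(c);ims.append(p['color'])
    print(c)
    for n in ['walnut_catch','walnut_hinge','oil_bottle','moss_pot','white_door','walnut_door']:
        try: lm(p,n)
        except Exception as e: print(n,e)
for i,n in zip(ims,['scene','top']): cv2.imwrite(f'pics/{n}0.png',i[:,:,::-1])
E
```

```text
{'t': 0.0, 'qpos': array([ 1.44058370e+00,  3.85524900e-01,  6.62970953e-03, -4.85293434e-04,
       -1.19399592e+00, -2.58579079e-01]), 'dq': array([-1.79957430e-04,  1.32966780e-05, -6.36704411e-04, -1.74204185e-03,
       -9.94610877e-04,  1.79081952e-03]), 'joint_efforts': array([-5.43332699e-04, -3.92287731e+01,  1.88401973e+01,  4.18617100e+00,
       -4.64837343e-03, -9.05699835e-07]), 'tool_pos': array([0.23674831, 0.57796357, 0.30284408]), 'orientation': array([ 3.13945218e+00, -9.97767429e-05, -3.88970638e-01]), 'contact_force': array([-0.5149064 ,  0.77922961, -0.05550109]), 'torque': array([ 0.00811608, -0.01536248,  0.03304134]), 'finger_gap': 0.08548849057407898}
scene
walnut_catch 0.6 [0.559 0.146 0.178]
walnut_hinge 0.84 [0.598 0.32  0.203]
oil_bottle 0.59 [ 0.484 -0.447  0.003]
moss_pot 0.7 [ 0.471  0.481 -0.001]
white_door it knows: moss_pot, oil_bottle, walnut_catch, walnut_hinge
walnut_door it knows: moss_pot, oil_bottle, walnut_catch, walnut_hinge
top
walnut_catch 0.79 [0.552 0.148 0.176]
walnut_hinge 0.71 [0.597 0.316 0.197]
oil_bottle 0.81 [ 0.484 -0.451  0.001]
white_door it knows: moss_pot, oil_bottle, walnut_catch, walnut_hinge
walnut_door it knows: moss_pot, oil_bottle, walnut_catch, walnut_hinge
```

View pics/scene0.png

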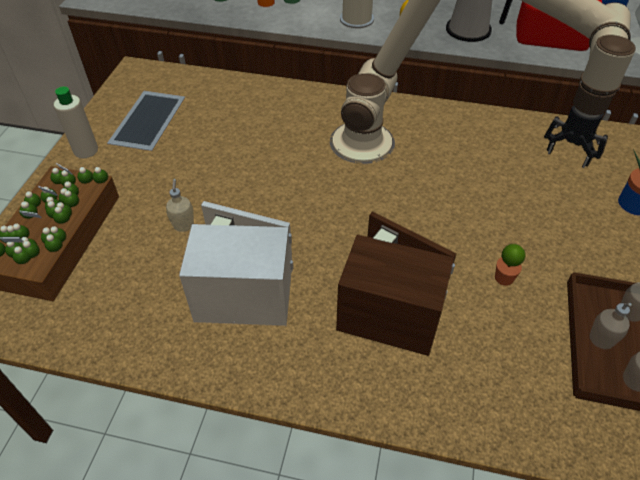

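View pics/top0.png

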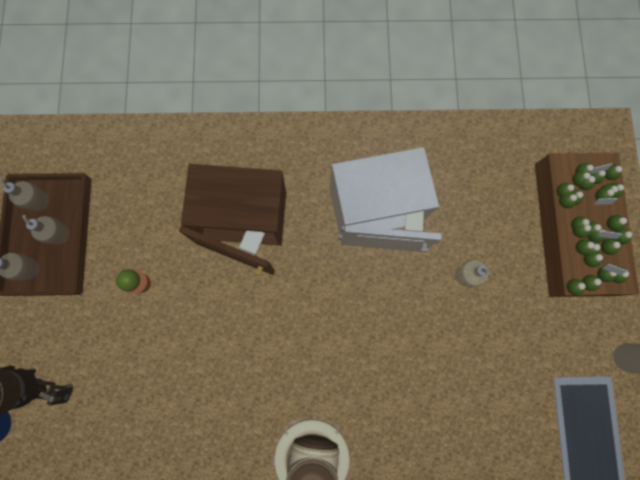

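The scene and top views agree: the walnut catch is at about (0.555, 0.147, 0.177) and the hinge at about (0.597, 0.317). In the top picture the white tongue is at px (251,243) and the moss pot at (132,281). The tool's yaw already lines up with the door, so I'll move above the catch with the fingers shut.

Request:
apply_moves([
  [0,0,2,0,0,0,1],
  [2.4,-3.2,2,0,0,0,1],
  [2.4,-3.2,0,0,0,0,1],
  [2.4,-3.2,0,0,0,0,1],
  [2.4,-3.2,0,0,0,0,1],
], newtons=40)

```text
t: 1.0
tool_pos: [0.3335, 0.4491, 0.3443]
orientation: [-3.141, 0.0, -0.388]
contact_force: [0.1, 0.8, 0.6]
finger_gap: 0.0126
```

Request:
apply_moves([
  [2.4,-3.2,0,0,0,0,1],
  [2.4,-3.2,0,0,0,0,1],
  [2.4,-3.2,0,0,0,0,1],
  [2.4,-3.2,0,0,0,0,1],
  [2.4,-3.2,0,0,0,0,1],
])

```text
t: 1.5
tool_pos: [0.4536, 0.2889, 0.3442]
orientation: [-3.141, -0.0, -0.389]
contact_force: [0.1, 1.2, 0.5]
finger_gap: 0.0003
```

Request:
apply_moves([
  [2.4,-3.2,0,0,0,0,1],
  [2.0,-3.0,0,0,0,0,1],
  [0,0,0,0,0,0,1],
])

```text
t: 1.8
tool_pos: [0.4984, 0.2254, 0.3439]
orientation: [3.141, -0.0, -0.394]
contact_force: [0.1, 0.5, -0.4]
finger_gap: -0.0
```

```bash
python3 - <<'E'
from h import *
s=status.observe();print(s['t'],s['tool_pos'],s['orientation'],s['finger_gap'])
for c in ['wrist','top','scene']:
    p=viewer.read_camera(c)
    if c=='wrist': cv2.imwrite('pics/w1.png',p['color'][:,:,::-1])
    print(c)
    for n in ['walnut_catch','walnut_hinge']: lm(p,n)
    # point cloud of door top edge
    v,u=np.nonzero(p['z_map']>0); z=p['z_map'][v,u]
    C=np.linalg.inv(p['camera_matrix'])@np.vstack([u*z,v*z,z]); X=(p['R'].T@(C-p['t'][:,None])).T
    m=(X[:,2]>.19)&(X[:,2]<.207)&(X[:,0]>.44)&(X[:,0]<.66)&(X[:,1]>.03)&(X[:,1]<.36)
    P=X[m]
    # split into door & cupboard using columns in y: print x quantiles
    for y in np.arange(.08,.34,.03):
        x=np.sort(P[abs(P[:,1]-y)<.006][:,0])
        if len(x)>2:
            g=np.nonzero(np.diff(x)>.008)[0]; ed=[x[0]]+sum([[x[i],x[i+1]] for i in g],[])+[x[-1]]
            print(round(y,2),np.round(ed,3))
E
```

```text
1.8 [0.49844653 0.22535223 0.3438959 ] [ 3.14103143e+00 -3.17971355e-04 -3.93684960e-01] -2.3692596227730517e-05
wrist
walnut_catch 0.94 [0.551 0.146 0.179]
walnut_hinge 0.61 [0.596 0.316 0.2  ]
0.08 [0.578 0.587]
0.11 [0.492 0.513 0.581 0.599]
0.14 [0.505 0.526 0.583 0.612]
0.17 [0.518 0.538 0.586 0.624]
0.2 [0.53  0.551 0.589 0.637]
0.23 [0.543 0.564 0.592 0.65 ]
0.26 [0.555 0.576 0.594 0.66 ]
0.29 [0.568 0.589 0.597 0.66 ]
0.32 [0.581 0.644]
top
walnut_catch 0.9 [0.552 0.148 0.178]
0.08 [0.581 0.66 ]
0.11 [0.496 0.515 0.584 0.66 ]
0.14 [0.51  0.528 0.586 0.66 ]
0.17 [0.522 0.541 0.589 0.66 ]
0.2 [0.533 0.553 0.592 0.66 ]
0.23 [0.546 0.564 0.595 0.66 ]
0.26 [0.575 0.575 0.597 0.658]
0.29 [0.611 0.659]
scene
walnut_catch 0.76 [0.557 0.144 0.178]
walnut_catch 0.44 [0.473 0.481 0.   ]
0.08 [0.579 0.66 ]
0.11 [0.492 0.511 0.58  0.659]
0.14 [0.507 0.531 0.58  0.66 ]
0.17 [0.514 0.538 0.585 0.66 ]
0.2 [0.529 0.55  0.586 0.659]
0.23 [0.539 0.564 0.592 0.659]
0.26 [0.552 0.574 0.593 0.66 ]
0.29 [0.565 0.66 ]
0.32 [0.578 0.652]
```

View pics/w1.png

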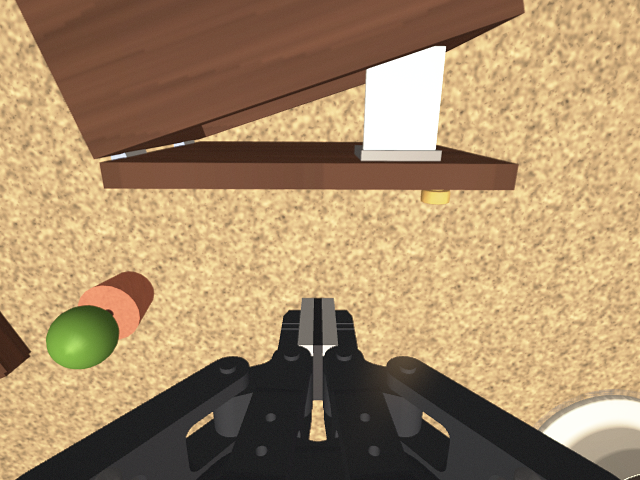

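The wrist view shows the tongue at px (405,105), between the door (edge row ~160) and the cupboard. The fingers are shut at (318,320). The door edge fit gives a world tilt of 0.40 rad, and the catch lies 24 mm from the inner face, as specified. I'll go over it and descend, watching the force.

Request:
apply_moves([
  [1.8,-2.6,0,0,0,0,1],
  [1.8,-2.6,0,0,0,0,1],
  [1.8,-2.6,-1,0,0,0,1],
  [0,0,-3,0,0,0,1],
  [0,0,0,0,0,0,1],
])

```text
t: 2.75
tool_pos: [0.5493, 0.1494, 0.2999]
orientation: [3.136, 0.007, -0.39]
contact_force: [-0.7, 0.6, -0.7]
finger_gap: 0.0
```

```bash
python3 - <<'E'
from h import *
s=status.observe();print(s['t'],s['tool_pos'],s['orientation'],s['contact_force'],manip.grip_depth)
p=viewer.read_camera('wrist');cv2.imwrite('pics/w2.png',p['color'][:,:,::-1]); lm(p,'walnut_catch')
E
```

```text
2.75 [0.54930099 0.14940827 0.29987617] [ 3.1357249   0.00651087 -0.39043639] [-0.66750018  0.59999418 -0.73369582] 0.0539
walnut_catch 0.61 [0.55  0.146 0.181]
```

View pics/w2.png

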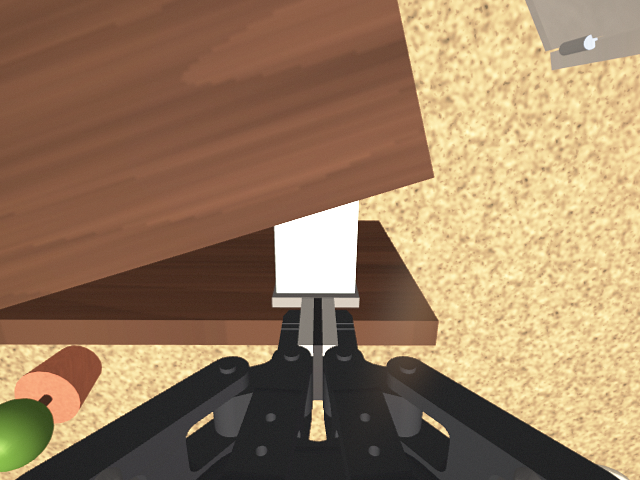

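The tongue is at px (318,245), straight ahead of the finger tips and between the door and the cupboard. I'll descend gently.

Request:
apply_moves([
  [0.1,-0.2,-1.5,0,0,0,1],
  [0,0,-1.5,0,0,0,1],
  [0,0,-1,0,0,0,1],
  [0,0,0,0,0,0,1],
])

```text
t: 3.25
tool_pos: [0.5515, 0.1489, 0.2637]
orientation: [3.141, 0.001, -0.388]
contact_force: [-0.2, -0.4, -0.5]
finger_gap: -0.0001
```

```bash
python3 - <<'E'
from h import *
s=status.observe();print(s['t'],s['tool_pos'],s['orientation'],s['contact_force'])
E
```

```text
3.25 [0.55153212 0.14889164 0.2636679 ] [ 3.14073236e+00  6.29375229e-04 -3.87654905e-01] [-0.19274515 -0.40565247 -0.51590767]
```

Request:
apply_moves([
  [0,-0.2,-0.6,0,0,0,1],
  [0,0,-0.6,0,0,0,1],
  [0,0,-0.3,0,0,0,1],
  [0,0,0,0,0,0,1],
])

```text
t: 3.65
tool_pos: [0.5521, 0.1464, 0.2493]
orientation: [-3.141, -0.001, -0.389]
contact_force: [-1.1, -0.1, 4.6]
finger_gap: -0.0001
```

Request:
apply_moves([
  [0,0,-0.5,0,0,0,1],
  [0,0,-0.4,0,0,0,1],
  [0,0,0,0,0,0,1],
  [0,0,0,0,0,0,1],
])

```text
t: 4.05
tool_pos: [0.5523, 0.1464, 0.2405]
orientation: [-3.141, -0.001, -0.389]
contact_force: [0.0, -0.9, 5.1]
finger_gap: 0.0002
```

```bash
python3 - <<'E'
import numpy as np
H=np.array([.597,.317])
def C(a,o): return H+.175*np.array([-np.sin(a),-np.cos(a)])+o*np.array([np.cos(a),-np.sin(a)])
p=np.array([.552,.1465]);print(C(.395,.025))
for a,o in [(.395,.012)]+[(.395+.0873*k,.012) for k in range(1,13)]:
    c=C(a,o);print(round(a,2),((c-p)*100).round(2),c.round(3));p=c
E
```

```text
[0.55273348 0.1458554 ]
0.4 [-1.13  0.44] [0.541 0.151]
0.48 [-1.43  0.55] [0.526 0.156]
0.57 [-1.37  0.68] [0.513 0.163]
0.66 [-1.31  0.79] [0.5   0.171]
0.74 [-1.24  0.9 ] [0.487 0.18 ]
0.83 [-1.15  1.01] [0.476 0.19 ]
0.92 [-1.06  1.11] [0.465 0.201]
1.01 [-0.96  1.19] [0.456 0.213]
1.09 [-0.85  1.27] [0.447 0.226]
1.18 [-0.74  1.34] [0.44  0.239]
1.27 [-0.62  1.4 ] [0.434 0.253]
1.36 [-0.49  1.45] [0.429 0.268]
1.44 [-0.36  1.49] [0.425 0.283]
```

Request:
apply_moves([
  [0,0,-0.2,0,0,0,1],
  [-0.6,0.2,0,0,0,0,1],
  [-0.5,0.2,0,0,0,0,1],
  [0,0,0,0,0,0,1],
])

```text
t: 4.45
tool_pos: [0.5408, 0.1504, 0.2386]
orientation: [-3.141, -0.001, -0.388]
contact_force: [-1.2, -1.7, 5.6]
finger_gap: -0.0002
```

Request:
apply_moves([
  [-0.7,0.3,0,0,0,-2.5,1],
  [-0.7,0.3,0,0,0,-2.5,1],
  [-0.7,0.3,0,0,0,-2.5,1],
  [-0.7,0.4,0,0,0,-2.5,1],
])

```text
t: 4.85
tool_pos: [0.5129, 0.163, 0.2386]
orientation: [3.141, -0.001, -0.565]
contact_force: [-0.4, -2.2, 5.7]
finger_gap: -0.0002
```

Request:
apply_moves([
  [-0.65,0.4,0,0,0,-2.5,1],
  [-0.65,0.4,0,0,0,-2.5,1],
  [-0.6,0.45,0,0,0,-2.5,1],
  [-0.6,0.45,0,0,0,-2.5,1],
])

```text
t: 5.25
tool_pos: [0.4877, 0.18, 0.2384]
orientation: [3.141, -0.001, -0.74]
contact_force: [1.1, -2.1, 5.5]
finger_gap: 0.0002
```

```bash
cat > door.py <<'E'
from h import *
s=status.observe();print(s['t'],s['tool_pos'],s['orientation'],s['contact_force'])
def door(c):
    p=viewer.read_camera(c)
    v,u=np.nonzero(p['z_map']>0); z=p['z_map'][v,u]
    C=np.linalg.inv(p['camera_matrix'])@np.vstack([u*z,v*z,z]); X=(p['R'].T@(C-p['t'][:,None])).T
    P=X[(X[:,2]>.192)&(X[:,2]<.204)&(X[:,0]>.32)&(X[:,0]<.572)&(X[:,1]>.1)&(X[:,1]<.35)]
    (vx,vy,x0,y0)=cv2.fitLine(P[:,:2].astype(np.float32),cv2.DIST_HUBER,0,.01,.01).ravel()
    a=np.arctan2(abs(vx),abs(vy)); print(c,len(P),'alpha',a,'door~',a-.09); return p
E
python3 - <<'E'
from door import *
p=door('top');lm(p,'walnut_catch')
p=door('scene');lm(p,'walnut_catch');cv2.imwrite('pics/s3.png',p['color'][100:400,100:500,::-1])
E
```

```text
5.25 [0.48766063 0.18003042 0.23836232] [ 3.14090256e+00 -6.08885298e-04 -7.39621280e-01] [ 1.14739651 -2.06508786  5.48411589]
top 145 alpha 0.78130215 door~ 0.6913022
walnut_catch 0.69 [0.488 0.179 0.165]
scene 329 alpha 0.7487077 door~ 0.65870774
walnut_catch 0.77 [0.488 0.178 0.165]
```

View pics/s3.png

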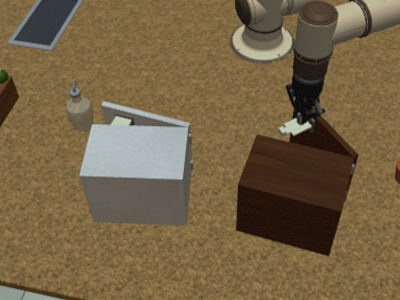

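The door has reached about 0.67 rad with the tongue still down. In the crop the gripper is at (305,105) behind the door and the tongue at (293,128). I'll keep going round the arc.

Request:
apply_moves([
  [-0.6,0.5,0,0,0,-2.5,1],
  [-0.55,0.5,0,0,0,-2.5,1],
  [-0.55,0.55,0,0,0,-2.5,1],
  [-0.5,0.55,0,0,0,-2.5,1],
])

```text
t: 5.85
tool_pos: [0.4657, 0.2012, 0.2384]
orientation: [3.141, -0.001, -0.914]
contact_force: [-0.2, -1.5, 7.0]
finger_gap: 0.0002
```

Request:
apply_moves([
  [-0.5,0.6,0,0,0,-2.5,1],
  [-0.46,0.6,0,0,0,-2.5,1],
  [-0.45,0.63,0,0,0,-2.5,1],
  [-0.4,0.64,0,0,0,-2.5,1],
])

```text
t: 6.25
tool_pos: [0.4475, 0.2259, 0.2383]
orientation: [3.141, -0.001, -1.089]
contact_force: [-1.2, -0.9, 4.9]
finger_gap: -0.0002
```

Request:
apply_moves([
  [-0.37,0.67,0,0,0,-2.5,1],
  [-0.37,0.67,0,0,0,-2.5,1],
  [-0.31,0.7,0,0,0,-2.5,1],
  [-0.31,0.7,0,0,0,-2.5,1],
])

```text
t: 6.65
tool_pos: [0.4338, 0.2534, 0.2382]
orientation: [3.141, -0.001, -1.263]
contact_force: [-0.7, -1.4, 6.1]
finger_gap: 0.0002
```

Request:
apply_moves([
  [-0.25,0.72,0,0,0,-2.5,1],
  [-0.25,0.72,0,0,0,-2.5,1],
  [-0.18,0.75,0,0,0,-2.5,1],
  [-0.18,0.75,0,0,0,-2.5,1],
])

```text
t: 7.05
tool_pos: [0.4252, 0.2828, 0.2381]
orientation: [3.141, -0.001, -1.438]
contact_force: [-2.0, -0.9, 5.8]
finger_gap: 0.0002
```

```bash
python3 - <<'E'
from door import *
p=door('top');lm(p,'walnut_catch')
p=door('scene');lm(p,'walnut_catch')
E
```

```text
7.05 [0.42515977 0.28278512 0.23814259] [ 3.14065470e+00 -7.91136143e-04 -1.43777478e+00] [-1.96234832 -0.91708866  5.80173606]
top 284 alpha 1.505525 door~ 1.415525
walnut_catch 0.62 [0.424 0.28  0.163]
scene 389 alpha 1.520894 door~ 1.430894
walnut_catch 0.75 [0.428 0.28  0.165]
```

The door is at about 1.4 rad (80°). Now I'll ease off the face, lift straight up and back away.

Request:
apply_moves([
  [0,-0.3,0.5,0,0,0,1],
  [0,-0.2,0.8,0,0,0,1],
  [0,0,2,0,0,0,1],
  [0,0,3,0,0,0,1],
  [0,0,4,0,0,0,1],
])

```text
t: 7.75
tool_pos: [0.4245, 0.2766, 0.3398]
orientation: [3.136, -0.003, -1.437]
contact_force: [0.7, 0.4, 0.3]
finger_gap: -0.0002
```

Request:
apply_moves([
  [0,-2,3,0,0,0,1],
  [0,-4,1,0,0,0,1],
  [0,-4,0,0,0,0,1],
  [0,-4,0,0,0,0,1],
  [0,0,0,0,0,0,1],
])

```text
t: 8.25
tool_pos: [0.4243, 0.134, 0.3809]
orientation: [3.14, -0.0, -1.441]
contact_force: [-0.5, 0.8, 0.1]
finger_gap: 0.0001
```

```bash
python3 - <<'E'
from door import *
p=door('top')
for n in ['walnut_catch','walnut_hinge','oil_bottle','moss_pot']: lm(p,n)
cv2.imwrite('pics/t4.png',p['color'][:,:,::-1])
p=door('scene')
for n in ['walnut_catch','walnut_hinge','oil_bottle','moss_pot']: lm(p,n)
E
```

```text
8.25 [0.42425566 0.13404933 0.38085582] [ 3.13972777e+00 -2.47930997e-04 -1.44060522e+00] [-0.51240329  0.7958591   0.06421666]
top 258 alpha 1.4881511 door~ 1.398151
walnut_hinge 0.64 [0.597 0.318 0.197]
oil_bottle 0.82 [ 0.486 -0.45   0.001]
moss_pot 0.89 [0.473 0.48  0.001]
scene 409 alpha 1.487166 door~ 1.397166
walnut_catch 0.6 [0.428 0.281 0.179]
walnut_catch 0.46 [0.597 0.319 0.198]
walnut_hinge 0.97 [0.6   0.318 0.202]
oil_bottle 0.92 [ 0.483 -0.447  0.001]
moss_pot 0.63 [ 0.473  0.482 -0.   ]
```

View pics/t4.png

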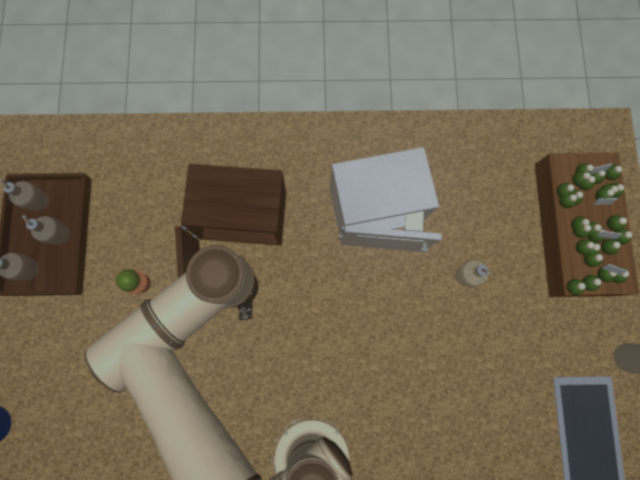

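The walnut door stands wide open, its edge at about px (183,255). The white cupboard's door at (390,235), the bottle at (474,273) and the moss pot at (132,281) are all where they were. The hand is clear, with force near zero.

```bash
python3 -c "
from h import *
print(finish_job())"
```

```text
the job is handed in; nothing more can be done
None
```

The dark-wood door is open to about 1.4 rad (80°), and I've handed the job in. I pressed the catch tongue down about 12 mm with the closed fingers. Keeping it down, I pushed the door's inner face round its arc, then lifted the hand straight up and took it away. It took about 8.4 s on the robot's clock.

- **Door:** after I let go, the top and scene cameras both put it at about 1.40 rad.
- **Other things:** the bottle and moss pot were within 2–3 mm of where they started. The white cupboard looked unchanged in the top picture; I did not measure its door angle.
- **Forces:** the readings I took stayed around 7 N or less during the press and swing, and were near zero with the hand clear.
- **Check that failed:** in the last top picture the network did not report the catch, as the arm was close above it. The scene camera still found it at (0.428, 0.281, 0.179), which fits the open door.

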